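# Find the hidden release notch of a ring fixture and hold it pressed

### The job

The steel ring sits in a clamping fixture whose release is hidden in a notch in the back rail, behind the upright fence. Lay a fingertip on the top of that rail at its right-hand end and feel along it to the left until you come to the notch; then press the plate inside the notch fully down and finish while still holding it down, so that the jaw stays open. Pick nothing up, and leave the ring and everything else lying where it is.

Things in the scene. Friction and masses are not known exactly. Their poses are not given: they have to be found in the camera images.
- fixture: fixed clamping fixture of plain steel: bright base plate 215 x 316 mm, 12 mm thick. Origin on the table under the front face of its back rail, midway along it; x points from the ring across the fence to the rail (away from the robot), y along the rail to the left, z up. The plate spans x = -165 to +50 mm. The ring and a small jaw stand in front of the fence, at most 66 mm above the table
- fence_top (a point): middle of the top of the upright fence, 62 mm above the table; the fence is 18 mm thick (fixture x = -20 to -2 mm), runs the whole length with 4 mm high screw heads on it, and hides the rail from the robot's side. Axes as the fixture
- edge_right (a point): right-hand end of the back rail, on the middle line of its flat top (20 mm from front and back). The rail is dark steel, fixture x = 0 to 40 mm, top 40 mm above the table, interrupted by one notch 48 mm long, as wide as the rail, at a place that differs each time and is not reported; never in the first 48 mm from here. A 14 mm end block, flush, lies beyond
- edge_left (a point): the same point at the left-hand end, 288 mm along +y of the fixture from edge_right; the notch may reach up to here; a flush end block lies beyond
- release (a joint): how far the sprung plate in the notch is pressed down, m: 0 at rest (same dark steel, its top 10 mm below the rail's top), 0.008 at its stop (18 mm below). It takes about 3 N to start and 8 N at the stop, and returns when let go. The jaw in front of the ring opens towards the robot as it goes down
- ring_centre (a point): centre (half-way up) of the steel ring in the fixture, 100 mm across, 50 mm high, loose, standing on the base plate in front of the fence; not to be disturbed
- bolt: loose bolt 69 mm high standing on its head on the base plate (its top 81 mm above the table), right of the ring; origin under it
- nut: loose hexagon nut 28 mm across, 12 mm high, on the base plate, left of the ring; origin under it
- brass: loose brass disc 51 mm across, 11 mm thick, on the table to the left; origin under its centre
- block: loose wood block 55 x 120 x 35 mm on the table to the right; origin under its centre
- vee: loose steel vee block 50 x 60 x 36 mm on the table behind the fixture; origin under its centre

How it is judged:
By the outcome, as a careful person would: the job done as asked, in the order asked, and still so for the second after the job is handed in, while the arm keeps its last pose, push and grip.
It also fails if it takes over 51 s, if anything falls off the work surface, if the arm or the gripper's body presses on something with over 40 N, if the wrist force passes 120 N, or if a joint passes its speed limit or range.

### The arm

A 6-joint arm with a two-finger parallel gripper is mounted at the origin on a cart in front of the work surface, level with it; the furniture and walls round the work are solid. World frame = base frame: x ahead of the robot, y to its left, z up, the work surface at z = 0. Lengths are in m, angles in rad, forces in N, time in s.
With the tool pointing down it reaches from about 0.325 to 0.775 m from the base axis. Payload 5.5 kg.
Tool frame: the origin (TCP) lies between the finger pads; the fingertips stand 8 mm ahead of it and the grasp point (between the pads) lies 11 mm behind it (env.tips_ahead is the distance from the TCP to the fingertips, in m); z points along the fingers, y is the line along which they close (so a half turn about z gives the same grasp; the last joint's range is limited). The gripper opens to 88 mm and grips with 3 to 60 N. Pads are 20 mm wide; open, the fingers measure 115 mm over their backs; the gripper's body (75 mm by 178 mm) begins 61 mm behind the grasp point.
Start: joints at [1.193, 0.091, 1.231, -0, 1.82, -0.057], TCP at [0.189, 0.569, 0.231] pointing down, gripper open.
Joint ranges: [-2.87, 2.87], [-0.86, 2.18], [0.17, 2.46], [-1.51, 4.65], [0.06, 2.69], [-2.65, 2.65]. Speed limits (rad/s): [2.57, 2.57, 3.01, 3.14, 3.14, 3.14].

### API

Orientations are given as a unit quaternion [w, x, y, z].
In Python, from plant import sensors, viewer, ticket, env gives the robot as it stands.
- The arm moves only by the tool jog_arm, never from a script. Its argument "motion" is a list of rows, each a list of 2 entries, a list of its own where there are three numbers: the shift along the tool's x, y, z in m, then the turn about the tool's z in rad. In form: [[[dx, dy, dz], yaw], ...]. A call has 1 to 10 rows; each row is the pose to reach, as a shift and turn from the pose commanded when the call began, along the tool's axes at that moment; what a row does not reach only later rows make up. A row lasts 1/12 s, in which the tool goes at most 41.7 mm and 7.16 degrees, less where a joint would pass 70% of its speed; a pose out of reach is approached as far as the arm can. A call with a gripper value outside its range is refused whole. "hand" is the opening, from 0 (shut) to 1 (fully open), set as the call begins (left out, the last holds). The fingers move at their own pace and stop on an object; "newtons" is the grip in N (left out, the last holds). Time passes only in rows, so rows that repeat a pose let the fingers close. It gives the time, the measured TCP pose, the force, the opening and the grip force at its end, in the units of the state.
- sensors.state(): the state, without advancing time (a new reading comes with each control period).
- viewer.snapshot(name): name is "side" or "top"; returns the picture (480x640x3 uint8, red, green, blue); there is no depth.
- viewer.calibration(name): a dict with "vfov" (degrees; the focal length in pixels is half the picture's height over the tangent of half this angle, whatever the lens; pixels are square), "cx", "cy" (the principal point, pixels), "dist" ([k1, k2, p1, p2, k3] as OpenCV has them; the pictures are not rectified), "pose" (4x4, takes a point from camera to world coordinates). Camera axes: x right, y up, looking along -z (the intrinsics and any distortion apply to the point x, -y, -z); pixel columns grow to the right and rows downward; lengths in m; the calibration is good to about 2 mm. A picture is of the moment at which its call begins. calibration takes no time and is no camera call.
- ticket.job_done(): hands the job in; it is judged then, once.
The state is a dict: "clock": time; "joint_pos": joint angles; "dq": joint speeds; "tau": joint torques, N m; "eef_pos": TCP position; "eef_rot": TCP orientation; "contact_force": force on the tool from outside, world axes, zero at the start; "wrist_torque": the same for the moment, N m; "gripper_width": opening from 0.0 (shut) to 1.0 (fully open); "gripper_force": force on a finger pad.
Only numpy, scipy, OpenCV 4.12 (cv2) and the standard library are available. Lean on these libraries where they do the work, as an engineer would, in place of code of your own. Each camera call takes 0.05 s, during which the arm holds its last target. There are 200 camera calls.

## Working session

There is one attempt and no reset: what is moved stays moved. The work goes in short steps, Python scripts to look and compute and a tool call to move; the robot and the scene stay as the last step left them, time stands still between calls to the robot, and variables do not carry over. Pictures are saved under pics/ and viewed, at most 10 in all, crops included, and the job is handed in when it is done.

Besides the shell and the picture viewer there is one more tool, called after "Call:" as a command line: name --argument value ..., lists and objects as JSON in quotes. jog_arm: Moves the arm, as the interface text tells. Its arguments: {"type":"object","properties":{"motion":{"type":"array"},"hand":{"type":"number"},"newtons":{"type":"number"}},"required":["motion"]}

```bash
mkdir -p pics; ls; python3 - <<'E'
from plant import sensors, viewer, ticket, env
import cv2
for n in("top","side"):
    cv2.imwrite(f"pics/{n}0.png",viewer.snapshot(n)[:,:,::-1]); print(n,viewer.calibration(n))
print(sensors.state(),env.tips_ahead)
E
```

```text
pics
top {'vfov': 53.49591674858414, 'cx': 321.11982504883093, 'cy': 241.3791197010634, 'dist': array([-0.00583919,  0.        ,  0.        ,  0.        ,  0.        ]), 'pose': array([[-1.52916682e-02,  9.95268742e-01, -9.59494500e-02,
         4.40737738e-01],
       [-9.99854875e-01, -1.59413803e-02, -6.00846025e-03,
        -5.25177602e-04],
       [-7.50959934e-03,  9.58436460e-02,  9.95368073e-01,
         1.33887213e+00],
       [ 0.00000000e+00,  0.00000000e+00,  0.00000000e+00,
         1.00000000e+00]])}
side {'vfov': 42.06854420979222, 'cx': 322.85165040590704, 'cy': 237.19386362356593, 'dist': array([-0.09755278,  0.        ,  0.        ,  0.        ,  0.        ]), 'pose': array([[-0.97643459,  0.13988016, -0.16434428,  0.32233623],
       [-0.21577879, -0.64644877,  0.73180838,  1.16195113],
       [-0.00387468,  0.75002502,  0.66139811,  1.11965232],
       [ 0.        ,  0.        ,  0.        ,  1.        ]])}
{'clock': 0.1, 'joint_pos': array([ 1.19327351e+00,  9.17798211e-02,  1.23173425e+00, -9.66907350e-06,
        1.81979287e+00, -5.67084557e-02]), 'dq': array([-3.55372657e-04,  3.12648317e-05, -2.96171614e-03,  6.32606903e-06,
       -1.25176988e-03, -1.00747622e-03]), 'tau': array([ 2.31042271e-03, -4.47862995e+01, -4.07565594e+01,  7.00652786e-02,
        2.84674909e-02, -9.37516074e-05]), 'eef_pos': array([0.18912374, 0.56915853, 0.22963981]), 'eef_rot': array([-1.80063941e-04,  1.59721287e-01,  9.87161778e-01, -8.38028705e-04]), 'contact_force': array([-0.08670743,  0.06199689, -0.34201696]), 'wrist_torque': array([-0.04429974,  0.01051868,  0.02117465]), 'gripper_force': 0.0, 'gripper_width': 1.0031065648458342} 0.008
```

View pics/top0.png

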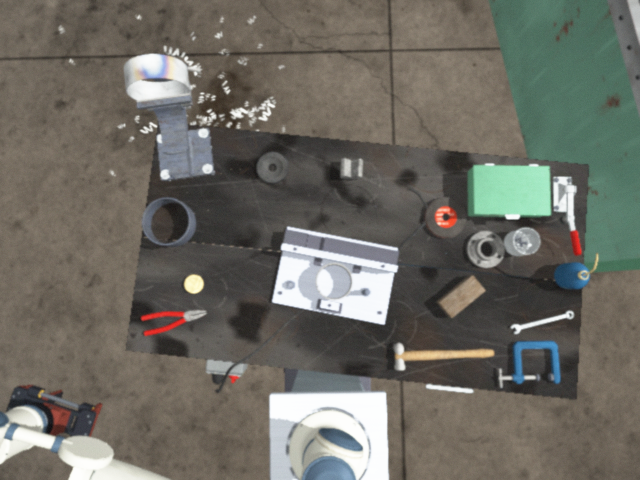

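View pics/side0.png

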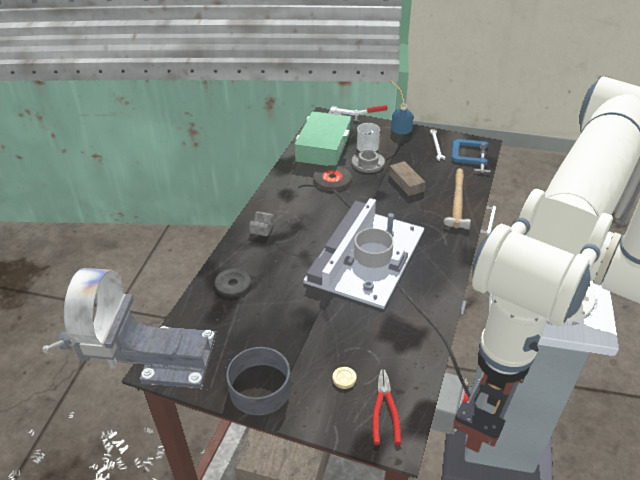

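The top view shows the fixture with the dark rail from about (287,235) to (397,262), behind the bright fence. The side view has it at about (370,250), with the rail running from (315,275) to (365,205). I'll zoom in on both.

```bash
python3 - <<'E'
import cv2,numpy as np
a=cv2.imread("pics/top0.png")[220:330,265:405]; b=cv2.imread("pics/side0.png")[190:310,295:435]
a=cv2.resize(a,None,fx=5.6,fy=5.6,interpolation=cv2.INTER_CUBIC); cv2.imwrite("pics/ta.png",a[:600])
b=cv2.resize(b,None,fx=5,fy=5,interpolation=cv2.INTER_CUBIC); cv2.imwrite("pics/sb.png",b[:600])
E
```

```text
(no output)
```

View pics/ta.png

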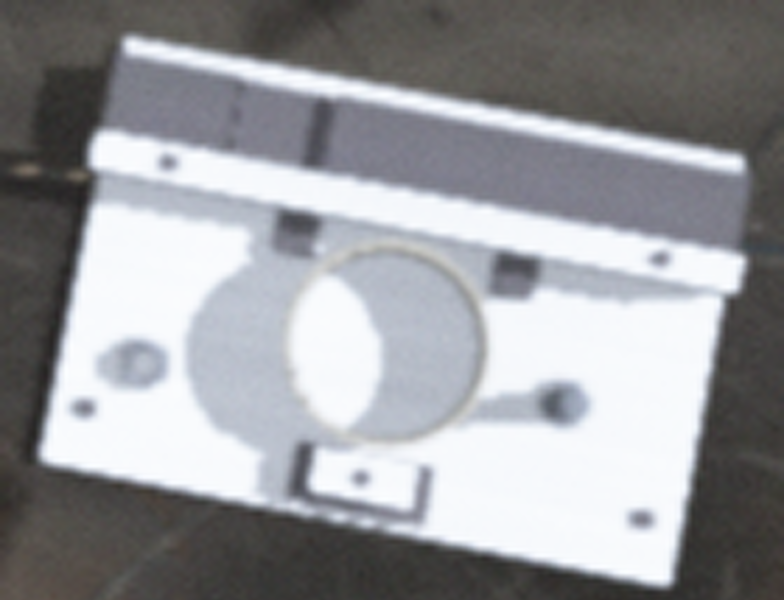

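View pics/sb.png

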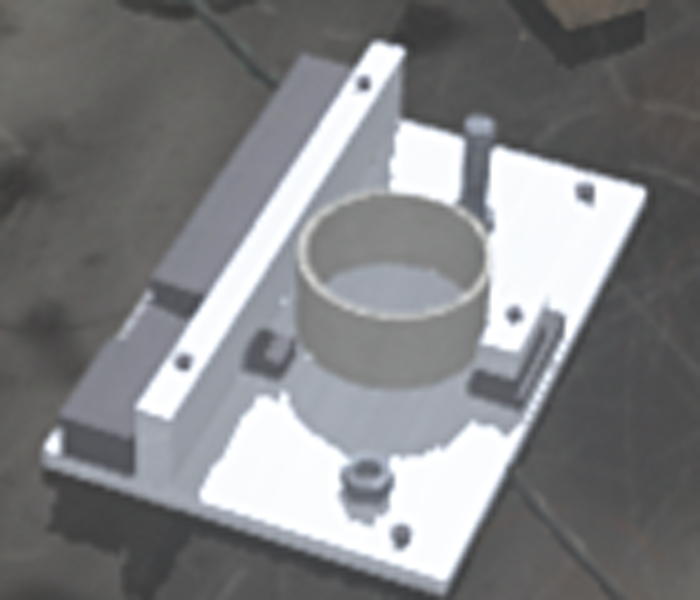

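The enlarged top view shows the right rail end near (745,215) and the notch between about (233,115) and (325,130), seen as two lines. The side view shows the step at (155,290) to (205,310). Next I'll fit the fixture pose from corners in both views.

```bash
cat > h.py <<'E'
from plant import sensors, viewer, ticket, env
import numpy as np, cv2
def ray(n,uv):
    c=viewer.calibration(n); f=240/np.tan(np.radians(c["vfov"]/2))
    K=np.array([[f,0,c["cx"]],[0,f,c["cy"]],[0,0,1]])
    p=cv2.undistortPoints(np.float64(uv).reshape(-1,1,2),K,c["dist"])[:,0]
    d=np.c_[p[:,0],-p[:,1],-np.ones(len(p))]@c["pose"][:3,:3].T
    return c["pose"][:3,3],d
def plane(n,uv,z):
    o,d=ray(n,uv); return o+d*((np.asarray(z)-o[2])/d[:,2])[:,None]
def tri(uv1,uv2):
    o1,d1=ray("top",uv1); o2,d2=ray("side",uv2); out=[]
    for a,b in zip(d1,d2):
        s=np.linalg.lstsq(np.c_[a,-b],o2-o1,rcond=None)[0]; p,q=o1+a*s[0],o2+b*s[1]; out.append([*((p+q)/2),np.linalg.norm(p-q)])
    return np.array(out)
def fit(F,W):
    F,W=np.array(F),np.array(W); f=F-F.mean(0); w=W-W.mean(0)
    th=np.arctan2((f[:,0]*w[:,1]-f[:,1]*w[:,0]).sum(),(f*w).sum())
    R=np.array([[np.cos(th),-np.sin(th)],[np.sin(th),np.cos(th)]]); return th,R,W.mean(0)-R@F.mean(0)
E
python3 - <<'E'
from h import *
T=lambda p:(np.array(p)+.5)/5.6-.5+[265,220]
S=lambda p:(np.array(p)+.5)/5-.5+[295,190]
# fixture x,y,z, pixel
t=[(-165,158,12,40,462),(-165,-158,12,672,586),(-20,158,62,90,172),(-20,-158,62,740,293),(-2,158,62,96,131),(-2,-158,62,746,256),(50,158,12,124,37),(50,-158,12,745,160)]
s=[(-165,158,12,445,590),(-165,-158,12,645,188),(-20,158,62,172,418),(-20,-158,62,405,48),(-2,158,62,137,405),(-2,-158,62,375,40),(40,158,40,62,418),(40,-158,40,303,55)]
t,s=map(np.array,(t,s))
Wt=plane("top",T(t[:,3:]),t[:,2]/1e3);Ws=plane("side",S(s[:,3:]),s[:,2]/1e3)
np.set_printoptions(precision=4,suppress=True)
print(tri(T(t[:6,3:]),S(s[:6,3:])))
for F,W in((t,Wt),(s,Ws),(np.r_[t,s],np.r_[Wt,Ws])):
    th,R,o=fit(F[:,:2]/1e3,W[:,:2]); print(th,o); print((W[:,:2]-(F[:,:2]/1e3@R.T+o))@R*1e3)
for y in(-144,144): print(y,o+R@[.02,y/1e3])
nt=plane("top",T([(233,115),(325,130)]),.04)[:,:2];print("notch",(nt-o)@R)
E
```

```text
[[ 0.4018  0.1475  0.0055  0.    ]
 [ 0.3369 -0.1638  0.0108  0.0002]
 [ 0.5419  0.1165  0.062   0.001 ]
 [ 0.478  -0.1939  0.0616  0.0012]
 [ 0.5607  0.1132  0.0639  0.0006]
 [ 0.4954 -0.1973  0.0618  0.0015]]
-0.20583035913063336 [ 0.5305 -0.0421]
[[ 0.6873  0.5782]
 [ 0.3345 -0.5651]
 [-1.6384 -0.634 ]
 [ 0.197  -1.1288]
 [ 0.3042  0.4338]
 [ 0.1379 -0.8598]
 [ 1.0987  1.2979]
 [-1.121   0.8778]]
-0.20983907076050312 [ 0.5295 -0.0413]
[[-0.887   5.6998]
 [ 1.833  -0.5485]
 [-0.2383 -1.0698]
 [ 0.6183 -1.7738]
 [ 0.8196 -2.2668]
 [ 0.2967 -1.6769]
 [-1.972   0.8206]
 [-0.4702  0.8154]]
-0.2078378789152961 [ 0.53   -0.0417]
[[ 0.9062 -0.0493]
 [ 1.1901 -1.1927]
 [-1.4174 -0.9751]
 [ 1.0534 -1.4656]
 [ 0.523   0.1327]
 [ 0.9937 -1.1606]
 [ 1.3157  1.1028]
 [-0.2688  0.6789]
 [-1.0961  6.324 ]
 [ 0.9789  0.0709]
 [-0.4613 -0.737 ]
 [-0.2385 -1.4421]
 [ 0.5942 -1.9722]
 [-0.5599 -1.3806]
 [-2.1913  1.0368]
 [-1.3219  1.0292]]
-144 [ 0.5199 -0.1867]
144 [0.5793 0.0951]
notch [[0.0207 0.0962]
 [0.022  0.0505]]
```

Call:
jog_arm --motion '[[[-0.01,-0.01,0],-0.01],[[-0.03,-0.03,0],-0.03],[[-0.055,-0.06,0],-0.06],[[-0.08,-0.09,0],-0.09],[[-0.105,-0.12,0],-0.114],[[-0.135,-0.15,0],-0.114],[[-0.165,-0.18,0],-0.114],[[-0.195,-0.21,0],-0.114],[[-0.22,-0.24,0],-0.114],[[-0.25,-0.27,0],-0.114]]' --hand 0 --newtons 20

```text
clock: 0.93
eef_pos: [0.3409, 0.2331, 0.2304]
eef_rot: [-0.0, 0.103, 0.995, -0.0]
contact_force: [0.7, 0.2, 0.1]
gripper_width: 0.28
gripper_force: 0.0
```

```bash
cat >> h.py <<'E'
TH=-0.2078; O=np.array([.530,-.0417])
FX=np.array([[np.cos(TH),-np.sin(TH)],[np.sin(TH),np.cos(TH)]])
def rep(fx=None,fy=None,ztip=None):
    from scipy.spatial.transform import Rotation as Ro
    s=sensors.state(); q=s["eef_rot"]; M=Ro.from_quat([*q[1:],q[0]]).as_matrix()
    p=s["eef_pos"]; f=(p[:2]-O)@FX
    print("t %.2f"%s["clock"],"fix",np.round([*f*1e3,(p[2]-.008)*1e3],1),"F",np.round(s["contact_force"],1),"w",round(s["gripper_width"],3))
    yaw=np.arctan2(-M[0,1],M[1,1]); print("yaw err (turn about tool z)",round(yaw-TH,4),"tilt",np.round(M[:,2],4))
    if fx is not None:
        t=np.r_[O+FX@[fx/1e3,fy/1e3],ztip/1e3+.008]; print("shift tool",np.round(M.T@(t-p),4))
E
python3 -c "
from h import *; rep(20,-136,150)"
```

```text
t 0.93 fix [-241.8  229.9  222.4] F [0.7 0.2 0.1] w 0.28
yaw err (turn about tool z) 0.0017 tilt [-1.e-04 -1.e-04 -1.e+00]
shift tool [-0.2611 -0.3663  0.0724]
```

Call:
jog_arm --motion '[[[-0.02,-0.03,0],0],[[-0.04,-0.06,0],0],[[-0.06,-0.09,0],0],[[-0.085,-0.12,0],0],[[-0.11,-0.155,0],0],[[-0.135,-0.19,0],0],[[-0.16,-0.225,0],0],[[-0.185,-0.26,0],0],[[-0.205,-0.29,0],0],[[-0.225,-0.315,0],0]]'

```text
clock: 1.77
eef_pos: [0.4967, -0.1226, 0.2299]
eef_rot: [-0.0, 0.104, 0.995, -0.0]
contact_force: [1.0, 0.2, -0.1]
gripper_width: 0.009
gripper_force: 0.0
```

Call:
jog_arm --motion '[[[-0.012,-0.02,0],0],[[-0.024,-0.037,0.01],0],[[-0.032,-0.047,0.03],0],[[-0.036,-0.051,0.05],0],[[-0.036,-0.051,0.07],0],[[-0.036,-0.051,0.09],0],[[-0.036,-0.051,0.105],0],[[-0.036,-0.051,0.11],0],[[-0.036,-0.051,0.11],0],[[-0.036,-0.051,0.11],0]]'

```text
clock: 2.6
eef_pos: [0.5213, -0.1768, 0.1211]
eef_rot: [0.0, 0.103, 0.995, -0.0]
contact_force: [-0.1, -0.4, -0.4]
gripper_width: 0.005
gripper_force: 0.0
```

```bash
python3 -c "
from h import *; rep(20,-136,50)
for n in('top','side'): cv2.imwrite(f'pics/{n}1.png',viewer.snapshot(n)[:,:,::-1])
a=cv2.imread('pics/top1.png')[200:350,240:440];b=cv2.imread('pics/side1.png')[150:300,280:480]
cv2.imwrite('pics/c1.png',cv2.resize(np.hstack([a,b]),None,fx=2,fy=2,interpolation=cv2.INTER_CUBIC))"
```

```text
t 2.60 fix [  19.4 -133.9  113.1] F [-0.1 -0.4 -0.4] w 0.005
yaw err (turn about tool z) 0.0011 tilt [ 1.e-04 -0.e+00 -1.e+00]
shift tool [-0.0006 -0.0021  0.0631]
```

View pics/c1.png

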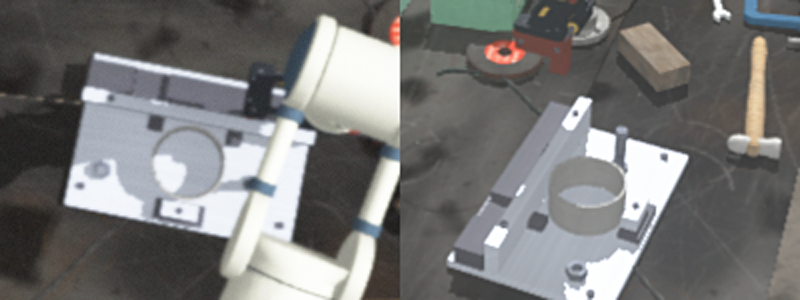

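The picture shows the closed gripper above the rail's right end, with the ring, bolt and nut undisturbed. I'm descending now.

Call:
jog_arm --motion '[[[0,-0.002,0.015],0],[[0,-0.002,0.03],0],[[0,-0.002,0.045],0],[[0,-0.002,0.056],0],[[0,-0.002,0.062],0],[[0,-0.002,0.065],0],[[0,-0.002,0.067],0],[[0,-0.002,0.068],0],[[0,-0.002,0.069],0],[[0,-0.002,0.069],0]]'

```text
clock: 3.53
eef_pos: [0.5212, -0.1788, 0.0522]
eef_rot: [0.0, 0.103, 0.995, -0.0]
contact_force: [-0.3, 0.4, -0.5]
gripper_width: 0.006
gripper_force: 0.0
```

```bash
python3 -c "
from h import *; rep(20,-136,40)"
```

```text
t 3.53 fix [  19.6 -136.    44.2] F [-0.3  0.4 -0.5] w 0.006
yaw err (turn about tool z) 0.001 tilt [ 9.e-04 -4.e-04 -1.e+00]
shift tool [-0.0004  0.      0.0042]
```

Call:
jog_arm --motion '[[[0,0,0.001],0],[[0,0,0.002],0],[[0,0,0.0025],0],[[0,0,0.003],0],[[0,0,0.0035],0],[[0,0,0.004],0],[[0,0,0.004],0]]'

```text
clock: 4.12
eef_pos: [0.5209, -0.1787, 0.0483]
eef_rot: [0.0, 0.103, 0.995, -0.0]
contact_force: [-2.8, 1.7, 5.3]
gripper_width: 0.004
gripper_force: 2.4
```

The tip is in contact at about 5 N with the rail top at z ≈ 0.040. I'm sliding left now.

Call:
jog_arm --motion '[[[0,0,0],0],[[0,0.003,0],0],[[0,0.006,0],0],[[0,0.009,0],0],[[0,0.012,0],0],[[0,0.016,0],0],[[0,0.02,0],0],[[0,0.024,0],0],[[0,0.028,0],0],[[0,0.032,0],0]]'

```text
clock: 4.95
eef_pos: [0.5279, -0.1479, 0.0483]
eef_rot: [0.001, 0.103, 0.995, -0.001]
contact_force: [-1.2, -3.4, 5.4]
gripper_width: 0.004
gripper_force: 2.7
```

Call:
jog_arm --motion '[[[0,0.004,0],0],[[0,0.008,0],0],[[0,0.012,0],0],[[0,0.016,0],0],[[0,0.02,0],0],[[0,0.024,0],0],[[0,0.028,0],0],[[0,0.032,0],0],[[0,0.036,0],0],[[0,0.04,0],0]]'

```text
clock: 5.78
eef_pos: [0.5361, -0.1088, 0.0483]
eef_rot: [0.001, 0.103, 0.995, -0.001]
contact_force: [-2.5, -4.5, 6.1]
gripper_width: 0.006
gripper_force: 2.8
```

```bash
python3 -c "
from h import *; rep(20,73,40)"
```

```text
t 5.78 fix [ 19.8 -64.4  40.3] F [-2.5 -4.5  6.1] w 0.006
yaw err (turn about tool z) 0.0007 tilt [ 0.0012 -0.0018 -1.    ]
shift tool [-3.000e-04  1.374e-01  1.000e-04]
```

Contact is steady, so I'll carry on. The right edge of the notch is expected near y = +50 mm.

Call:
jog_arm --motion '[[[0,0.004,0],0],[[0,0.008,0],0],[[0,0.012,0],0],[[0,0.016,0],0],[[0,0.02,0],0],[[0,0.024,0],0],[[0,0.028,0],0],[[0,0.032,0],0],[[0,0.036,0],0],[[0,0.04,0],0]]'

```text
clock: 6.62
eef_pos: [0.5443, -0.0696, 0.0484]
eef_rot: [0.001, 0.103, 0.995, -0.001]
contact_force: [-1.3, -4.6, 5.8]
gripper_width: 0.005
gripper_force: 2.9
```

Call:
jog_arm --motion '[[[0,0.004,0],0],[[0,0.008,0],0],[[0,0.012,0],0],[[0,0.016,0],0],[[0,0.02,0],0],[[0,0.024,0],0],[[0,0.028,0],0],[[0,0.032,0],0],[[0,0.036,0],0],[[0,0.04,0],0]]'

```text
clock: 7.45
eef_pos: [0.5524, -0.0304, 0.0484]
eef_rot: [0.001, 0.103, 0.995, -0.001]
contact_force: [-0.9, -4.7, 6.2]
gripper_width: 0.004
gripper_force: 3.0
```

```bash
python3 -c "
from h import *; rep(20,73,40)"
```

```text
t 7.45 fix [19.6 15.6 40.4] F [-0.9 -4.7  6.2] w 0.004
yaw err (turn about tool z) 0.0007 tilt [ 0.001  -0.0017 -1.    ]
shift tool [-0.0004  0.0574  0.0003]
```

Call:
jog_arm --motion '[[[0,0.004,0],0],[[0,0.008,0],0],[[0,0.012,0],0],[[0,0.016,0],0],[[0,0.02,0],0],[[0,0.024,0],0],[[0,0.028,0],0],[[0,0.031,0],0],[[0,0.034,0],0],[[0,0.036,0],0]]'

```text
clock: 8.28
eef_pos: [0.5597, 0.005, 0.0482]
eef_rot: [0.0, 0.103, 0.995, -0.001]
contact_force: [-0.4, -3.4, 4.5]
gripper_width: 0.004
gripper_force: 2.2
```

Call:
jog_arm --motion '[[[0,0.002,0],0],[[0,0.004,0],0],[[0,0.006,0],0],[[0,0.006,0],0]]'

```text
clock: 8.62
eef_pos: [0.5603, 0.0122, 0.0468]
eef_rot: [-0.001, 0.103, 0.995, 0.001]
contact_force: [0.6, 0.8, -0.5]
gripper_width: 0.003
gripper_force: 0.0
```

Call:
jog_arm --motion '[[[0,0.002,0],0],[[0,0.004,0],0],[[0,0.006,0],0],[[0,0.006,0],0]]'

```text
clock: 8.95
eef_pos: [0.5618, 0.0176, 0.0474]
eef_rot: [-0.0, 0.103, 0.995, 0.0]
contact_force: [-0.3, 0.4, 1.0]
gripper_width: 0.006
gripper_force: 0.0
```

```bash
python3 -c "
from h import *; rep(20,73,40)"
```

```text
t 8.95 fix [18.9 64.6 39.4] F [-0.3  0.4  1. ] w 0.006
yaw err (turn about tool z) 0.0015 tilt [-4.e-04  4.e-04 -1.e+00]
shift tool [-0.0011  0.0084 -0.0006]
```

Contact was lost at y ≈ 52–58, so the fingertip has come to the notch, which agrees with the picture (about 50–97, centre near 73). I'll centre over it and lower gently.

Call:
jog_arm --motion '[[[-0.001,0.002,0],0],[[-0.001,0.004,0],0],[[-0.001,0.006,0],0],[[-0.001,0.008,0],0],[[-0.001,0.008,0.001],0],[[-0.001,0.008,0.003],0],[[-0.001,0.008,0.005],0],[[-0.001,0.008,0.006],0],[[-0.001,0.008,0.007],0],[[-0.001,0.008,0.007],0]]'

```text
clock: 9.78
eef_pos: [0.5643, 0.0246, 0.0402]
eef_rot: [-0.0, 0.103, 0.995, -0.0]
contact_force: [0.1, 0.8, -0.2]
gripper_width: 0.0
gripper_force: 0.0
```

```bash
python3 -c "
from h import *; rep(20,73,30)"
```

```text
t 9.78 fix [19.9 71.9 32.2] F [ 0.1  0.8 -0.2] w 0.0
yaw err (turn about tool z) 0.0009 tilt [-6.e-04 -0.e+00 -1.e+00]
shift tool [-0.0001  0.0011  0.0022]
```

The tip is inside the notch, 8 mm below the rail top, with no contact. Now I'll press.

Call:
jog_arm --motion '[[[0,0.001,0.001],0],[[0,0.001,0.002],0],[[0,0.001,0.003],0],[[0,0.001,0.004],0],[[0,0.001,0.005],0],[[0,0.001,0.006],0],[[0,0.001,0.007],0],[[0,0.001,0.008],0],[[0,0.001,0.009],0],[[0,0.001,0.009],0]]'

```text
clock: 10.62
eef_pos: [0.5649, 0.0257, 0.0321]
eef_rot: [0.0, 0.103, 0.995, 0.0]
contact_force: [-2.3, 1.1, 5.9]
gripper_width: 0.003
gripper_force: 3.1
```

Call:
jog_arm --motion '[[[0,0,0.0005],0],[[0,0,0.001],0],[[0,0,0.0015],0],[[0,0,0.0015],0],[[0,0,0.0015],0]]'

```text
clock: 11.03
eef_pos: [0.5649, 0.0257, 0.0309]
eef_rot: [0.0, 0.103, 0.995, 0.0]
contact_force: [-3.2, 0.8, 6.8]
gripper_width: 0.009
gripper_force: 3.5
```

```bash
python3 -c "
from h import *; rep(20,73,22)"
```

```text
t 11.03 fix [20.2 73.1 22.9] F [-3.2  0.8  6.8] w 0.009
yaw err (turn about tool z) 0.0011 tilt [ 5.e-04  1.e-04 -1.e+00]
shift tool [ 0.0002 -0.0001  0.0009]
```

Call:
jog_arm --motion '[[[0,0,0.0005],0],[[0,0,0.001],0],[[0,0,0.0015],0],[[0,0,0.0015],0],[[0,0,0.0015],0]]'

```text
clock: 11.45
eef_pos: [0.5649, 0.0257, 0.0303]
eef_rot: [0.0, 0.103, 0.995, 0.0]
contact_force: [-5.8, 0.8, 11.6]
gripper_width: 0.003
gripper_force: 5.5
```

Call:
jog_arm --motion '[[[0,0,0.0005],0],[[0,0,0.001],0],[[0,0,0.001],0],[[0,0,0.001],0]]'

```text
clock: 11.78
eef_pos: [0.565, 0.0257, 0.0303]
eef_rot: [0.001, 0.103, 0.995, 0.0]
contact_force: [-7.8, 1.2, 15.3]
gripper_width: 0.006
gripper_force: 7.7
```

The plate is at its stop: z holds at 0.0303 while the force rises to 15 N. I'll check the jaw and the loose parts.

```bash
python3 -c "
from h import *
for n in('top','side'): cv2.imwrite(f'pics/{n}2.png',viewer.snapshot(n)[:,:,::-1])
b=cv2.imread('pics/side0.png')[170:310,280:440];c=cv2.imread('pics/side2.png')[170:310,280:440]
cv2.imwrite('pics/c2.png',cv2.resize(np.hstack([b,c]),None,fx=2.5,fy=2.5,interpolation=cv2.INTER_CUBIC)); rep()"
```

```text
t 11.88 fix [20.3 73.1 22.2] F [-7.2 -0.7 15.5] w 0.004
yaw err (turn about tool z) 0.0011 tilt [ 0.0012 -0.     -1.    ]
```

View pics/c2.png

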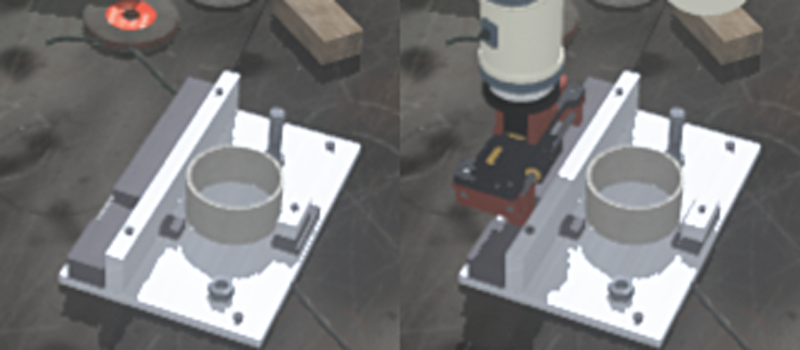

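The jaw at (695,230) has moved away from the ring compared with its position before. The ring, bolt and nut are unmoved. I'm handing the job in while holding the plate down.

```bash
python3 -c "
from plant import ticket; print(ticket.job_done())"
```

```text
the job is handed in; nothing more can be done
None
```

I felt along the rail from its right-hand end to the notch, pressed the release plate to its stop, and handed the job in at about 12 s while holding it there with about 15 N; the jaw is open and the ring, bolt and nut are unmoved.

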